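Lay out the brass gears and rest the tweezers

TASK

Set out the brass gears for assembly: lay the largest flat on the middle of the blue pad, the middle-sized one on the middle of the red pad and the smallest on the middle of the white pad. Park the tweezers on the tool rest, centred and lying straight across the gap on both posts, tips either way. Leave the two steel gears where they lie.

Things in the scene. Friction and masses are not known exactly. Their poses are not given: they have to be found in the camera images.
- brass_large_center (a point): Largest brass (golden yellow) spur gear: a plain disc 48 mm across the teeth and 18 mm thick, lying flat on the mat (dark green-grey, its top 3 mm above the work surface). The point is its centre, half-way up (9 mm above its underside); z is the gear's axis. May be gripped across any diameter.
- brass_mid_center (a point): Middle-sized brass (golden yellow) spur gear: a plain disc 36 mm across the teeth and 18 mm thick, lying flat on the mat (dark green-grey, its top 3 mm above the work surface). The point is its centre, half-way up (9 mm above its underside); z is the gear's axis. May be gripped across any diameter.
- brass_small_center (a point): Smallest brass (golden yellow) spur gear: a plain disc 24 mm across the teeth and 18 mm thick, lying flat on the mat (dark green-grey, its top 3 mm above the work surface). The point is its centre, half-way up (9 mm above its underside); z is the gear's axis. May be gripped across any diameter.
- steel_large_center (a point): Silvery steel spur gear, 42 mm across and 18 mm thick, lying flat on the mat; to be left alone. The point is its centre, half-way up.
- steel_small_center (a point): Silvery steel spur gear, 30 mm across and 18 mm thick, lying flat on the mat; to be left alone. The point is its centre, half-way up.
- pad_blue: Round blue pad fixed on the mat, 70 mm across and 5 mm thick with a flat top. Origin: centre of its underside, on the mat; its top is 5 mm higher.
- pad_red: Round red pad fixed on the mat, 70 mm across and 5 mm thick with a flat top. Origin: centre of its underside, on the mat; its top is 5 mm higher.
- pad_white: Round white pad fixed on the mat, 70 mm across and 5 mm thick with a flat top. Origin: centre of its underside, on the mat; its top is 5 mm higher.
- tweezers_center (a point): Steel tweezers, rigid, 151 mm long and 10 mm tall, lying on the mat with the two blades side by side; 16 mm wide over the parallel blades in the middle 40 mm of the length, narrowing to both ends. The point is the middle of the length, half-way up (5 mm above the underside). x runs along the tweezers to the tips, y across the blades (the direction to squeeze), z up.
- tool_rest: Light-brown fixed tool rest: a base 110 x 60 x 4 mm with two upright posts across it, their middles 90 mm apart along x (76 mm clear gap between them). Each post is 14 mm thick along x, 60 mm wide along y, with a flat top 28 mm above the origin, and a 7 mm high, 5 mm thick ear at each end (50 mm clear between the ears). Origin: centre of the underside, on the mat. x points across the gap from post to post, z up.

How it is judged:
By the outcome, as a careful person would: the job done as asked, in the order asked, and still so for the second after the job is handed in, with the robot touching nothing.
It also fails if it takes over 112 s, if anything falls off the work surface, if the arm or the gripper's body presses on something with over 40 N, if the wrist force passes 120 N, or if a joint passes its speed limit or range.

ROBOT

A 6-joint arm with a two-finger parallel gripper is mounted at the origin on the work surface. World frame = base frame: x ahead of the robot, y to its left, z up, the work surface at z = 0. Lengths are in mm, angles in rad, forces in N, time in s.
With the tool pointing down it reaches from about 350 to 975 mm from the base axis. Payload 7.1 kg.
Tool frame: the origin (TCP) lies at the very end of the fingers, on their centre line; the grasp point (between the pads) lies 19 mm behind it (ctrl.grip_point_offset is the distance from the TCP to the grasp point, in mm); z points along the fingers, y is the direction in which the jaws open and shut (so a half turn about z gives the same grasp; the last joint's range is limited). The gripper opens to 88 mm and grips with 3 to 60 N. Pads are 20 mm wide; open, the fingers measure 115 mm over their backs; the gripper's body (75 mm by 178 mm) begins 61 mm behind the grasp point.
Start: joints at [-0.019, 0.423, 1.63, -0, 1.089, -0.019], TCP at [624.984, 0.026, 222.675] pointing down, gripper open.
Joint ranges: [-3, 3], [-0.9, 2.11], [0.09, 2.58], [-1.31, 4.45], [0.11, 2.69], [-2.54, 2.54]. Speed limits (rad/s): [2.39, 2.39, 3.01, 3.14, 3.14, 3.14].

INTERFACE

Orientations are given as a rotation vector (axis times angle).
In Python, from workcell import ctrl gives the robot as it stands.
- The arm moves only by the tool move_arm, never from a script. Its argument "increments" is one flat list of numbers, 5 for each row, row after row: the closure in counts, from 0 (fully open) to 255 (shut), then the shift along the tool's x, y, z in mm, then the turn about the tool's z in degrees. In form: [grip, dx, dy, dz, yaw, grip, dx, dy, dz, yaw, ...]. A call has 1 to 12 rows; each row is the pose to reach, as a shift and turn from the pose measured when the call began, along the tool's axes at that moment; what a row does not reach only later rows make up. A row lasts 1/8 s, in which the tool goes at most 62.5 mm and 10.7 degrees, less where a joint would pass 70% of its speed; a pose out of reach is approached as far as the arm can. A call with a gripper value outside its range is refused whole. The fingers move at their own pace and stop on an object; the grip force is fixed at half the most. Time passes only in rows, so rows that repeat a pose let the fingers close. It gives the time, the measured TCP pose, the force and the opening at its end, in the units of the state.
- ctrl.get_obs(): the state, without advancing time (a new reading comes with each control period).
- ctrl.get_image(name): name is "scene" or "side" or "wrist"; returns a dict with "frame" (420x560x3 uint8, red, green, blue), "vertical_fov" (degrees; the focal length in pixels is half the picture's height over the tangent of half this angle, whatever the lens; pixels are square), "cx", "cy" (the principal point, pixels), "pose" (4x4, takes a point from camera to world coordinates); the wrist camera has in their place "mount" (4x4, takes a point from camera to tool coordinates, whose origin is the TCP and whose axes are the flange's). Camera axes: x right, y down, z forward; pixel columns grow to the right and rows downward; lengths in mm; the calibration is good to about 2 mm. A picture is of the moment at which its call begins: read the wrist's pose just before it. There is no depth.
- ctrl.close_job(): hands the job in, once; it reports no verdict.
The state is a dict: "t": time; "qpos": joint angles; "qvel": joint speeds; "joint_torque": joint torques, N m; "ee_pos": TCP position; "orientation": TCP orientation; "ft_force": force on the tool from outside, world axes, zero at the start; "moment": the same for the moment, N m; "width": finger opening in mm.
Only numpy, scipy, OpenCV 4.12 (cv2) and the standard library are available. Lean on these libraries where they do the work, as an engineer would, in place of code of your own. Each camera call takes 0.05 s, during which the arm holds its last target.

## Working session

There is one attempt and no reset: what is moved stays moved. The work goes in short steps, Python scripts to look and compute and a tool call to move; the robot and the scene stay as the last step left them, time stands still between calls to the robot, and variables do not carry over. Pictures are saved under pics/ and viewed, and the job is handed in when it is done.

Besides the shell and the picture viewer there is one more tool, called as name(argument=value, ...) on one line, values as JSON. move_arm: Moves the arm, as the interface text tells. Its arguments: {"type":"object","properties":{"increments":{"type":"array","items":{"type":"number"}}},"required":["increments"]}

```bash
mkdir -p pics; ls; python3 - <<'E'
from workcell import ctrl
import cv2
print(ctrl.get_obs())
for n in ["scene","side","wrist"]:
    d=ctrl.get_image(n)
    cv2.imwrite(f"pics/{n}0.png",d["frame"][:,:,::-1])
    print(n,d["vertical_fov"],d["cx"],d["cy"],d.get("pose"),d.get("mount"),[k for k in d])
E
```

```text
pics
{'t': 0.0, 'qpos': array([-1.90315283e-02,  4.23824718e-01,  1.63070461e+00, -7.93749444e-07,
        1.08860243e+00, -1.89672564e-02]), 'qvel': array([ 0.00056778, -0.00079906, -0.00099922, -0.00135046,  0.00201452,
       -0.00105737]), 'joint_torque': array([ 1.28069914e-03, -5.44622147e+01, -2.73670936e+01,  6.42951974e-02,
        2.27214623e-02, -1.51321510e-04]), 'ee_pos': array([6.24432279e+02, 1.66020395e-02, 2.21906029e+02]), 'orientation': array([-2.22072842e+00, -2.22058651e+00,  1.67693134e-03]), 'ft_force': array([-0.46577392,  0.57594776, -0.22978694]), 'moment': array([ 0.00501867,  0.03008556, -0.05237827]), 'width': 87.76987399870949}
scene 57.75900411539443 275.0027883517395 206.01795548232636 [[-8.70349467e-01  4.01206490e-01 -2.85526105e-01  8.08180408e+02]
 [ 4.92421190e-01  7.13364046e-01 -4.98631237e-01  4.37644031e+02]
 [ 3.62996915e-03 -5.74582536e-01 -8.18438594e-01  7.87213549e+02]
 [ 0.00000000e+00  0.00000000e+00  0.00000000e+00  1.00000000e+00]] None ['frame', 'vertical_fov', 'cx', 'cy', 'pose']
side 44.862092785139986 270.9444466924196 214.00683797738935 [[-9.88000376e-01 -9.32476224e-02  1.23126513e-01  4.14685119e+02]
 [-1.53400396e-01  6.85274644e-01 -7.11945912e-01  8.19259689e+02]
 [-1.79882135e-02 -7.22290484e-01 -6.91355828e-01  8.56203537e+02]
 [ 0.00000000e+00  0.00000000e+00  0.00000000e+00  1.00000000e+00]] None ['frame', 'vertical_fov', 'cx', 'cy', 'pose']
wrist 65.87866690471729 279.90714768363 210.1000158256521 None [[-1.62192129e-04 -9.70515323e-01 -2.41039376e-01  6.50837864e+01]
 [ 9.99999987e-01 -1.58031343e-04 -3.65927232e-05 -7.50349560e-01]
 [-2.57797774e-06 -2.41039379e-01  9.70515336e-01 -1.62109605e+02]
 [ 0.00000000e+00  0.00000000e+00  0.00000000e+00  1.00000000e+00]] ['frame', 'vertical_fov', 'cx', 'cy', 'mount']
```

View pics/scene0.png

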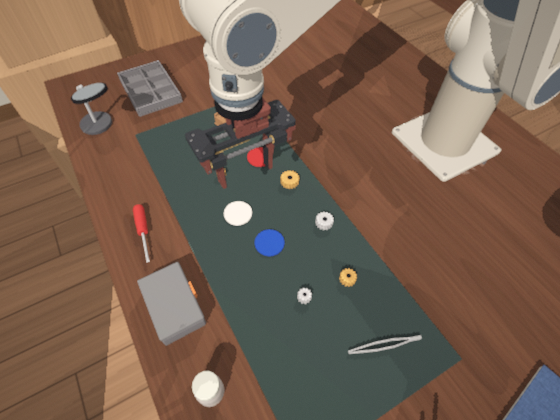

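View pics/side0.png

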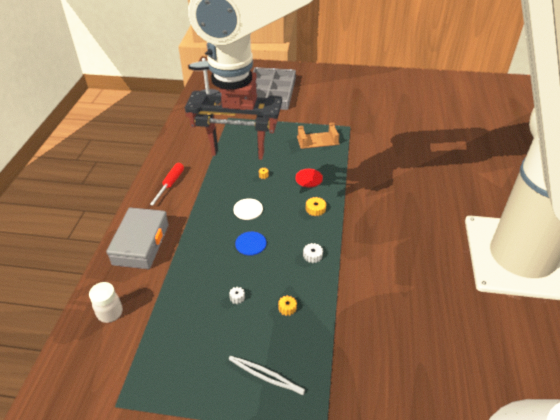

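View pics/wrist0.png

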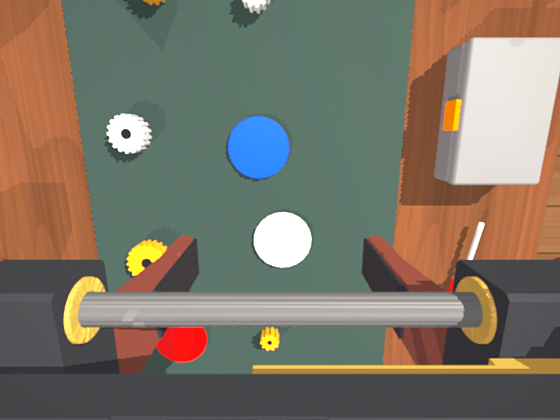

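```bash
cat > h.py <<'E'
from workcell import ctrl
import cv2, numpy as np
from scipy.spatial.transform import Rotation as R
def cam(n,save=None):
    o=ctrl.get_obs(); d=ctrl.get_image(n)
    if n=="wrist":
        T=np.eye(4);T[:3,:3]=R.from_rotvec(o["orientation"]).as_matrix();T[:3,3]=o["ee_pos"];P=T@d["mount"]
    else: P=d["pose"]
    if save: cv2.imwrite(f"pics/{save}.png",d["frame"][:,:,::-1])
    return dict(f=d["frame"],P=P,fl=210/np.tan(np.radians(d["vertical_fov"])/2),cx=d["cx"],cy=d["cy"],o=o)
def ray(c,uv,z):
    uv=np.atleast_2d(np.asarray(uv,float)); 
    v=np.c_[(uv[:,0]-c["cx"])/c["fl"],(uv[:,1]-c["cy"])/c["fl"],np.ones(len(uv))]@c["P"][:3,:3].T
    o=c["P"][:3,3]; return o+v*((z-o[2])/v[:,2])[:,None]
def proj(c,p):
    q=c["P"][:3,:3].T@(np.asarray(p,float)-c["P"][:3,3]); return np.array([c["cx"]+c["fl"]*q[0]/q[2],c["cy"]+c["fl"]*q[1]/q[2]])
RNG={"brass":((15,120,90),(35,255,255)),"red":((174,180,90),(180,255,255)),"red0":((0,225,120),(4,255,255)),"blue":((100,150,80),(125,255,255)),"white":((0,0,150),(180,60,255)),"tan":((8,90,90),(17,200,255))}
def blobs(c,col,amin=40):
    hsv=cv2.cvtColor(c["f"],cv2.COLOR_RGB2HSV)
    m=cv2.inRange(hsv,*RNG[col])
    if col=="red": m|=cv2.inRange(hsv,*RNG["red0"])
    cs,_=cv2.findContours(m,cv2.RETR_EXTERNAL,cv2.CHAIN_APPROX_NONE)
    out=[]
    for k in cs:
        a=cv2.contourArea(k)
        if a<amin: continue
        M=cv2.moments(k); out.append((M["m10"]/M["m00"],M["m01"]/M["m00"],a,k))
    return out
E
python3 - <<'E'
from h import *
Z={"brass":12,"red":7,"blue":7,"white":10,"tan":20}
for n in ["scene","side","wrist"]:
    c=cam(n)
    for col,z in Z.items():
        for u,v,a,k in blobs(c,col):
            p=ray(c,(u,v),z)[0]
            if 250<p[0]<1150 and -320<p[1]<320:
                w=ray(c,k[:,0,:],z); rect=cv2.minAreaRect(w[:,:2].astype(np.float32))
                print(n,col,int(u),int(v),int(a),p[:2].round(1),"size",np.round(rect[1],1))
E
```

```text
scene brass 347 276 226 [492.1 209.6] size [42.6 36. ]
scene brass 289 179 249 [462.3 -90.8] size [60.6 47.3]
scene blue 269 242 589 [599.3  46. ] size [70.  66.2]
scene white 206 388 797 [852.9 263.1] size [61.5 52.5]
scene white 304 295 160 [597.9 198.1] size [33.7 30.4]
scene white 169 300 2769 [853.5  67.2] size [ 93.9 146.7]
scene white 145 248 62 [857.6 -79.3] size [80.6  7.6]
scene white 324 220 235 [453.7  59.4] size [50.  41.5]
scene white 237 212 533 [627.7 -63.6] size [71.3 69.4]
scene tan 103 222 84042 [ 920.3 -186.6] size [1756.7  669.8]
side brass 286 305 292 [492.  208.6] size [36.6 49.4]
side brass 315 205 310 [461.8 -92.6] size [51.3 65.1]
side brass 263 172 87 [ 608.9 -202.3] size [26.4 45.9]
side blue 250 242 556 [597.7  45.4] size [70.5 72.4]
side white 236 294 180 [599.6 195.1] size [31.3 41. ]
side white 104 301 881 [863.6 251.1] size [ 51.7 106.9]
side white 312 252 287 [455.4  56.8] size [42.6 56.9]
side white 135 233 1883 [868.3  56.5] size [ 96.  163.9]
side white 247 208 481 [625.1 -63.1] size [71.3 74.9]
side white 157 194 47 [858.3 -82.8] size [76.3  8.6]
[... 373 characters left out ...]
[813.2  81. ] size [32.8 15.9]
wrist brass 153 1 53 [494.9 191.9] size [ 4.5 22.4]
wrist red 182 343 1213 [ 493.7 -211.8] size [65.3 49.1]
wrist blue 257 146 2957 [598.5  45.9] size [69.8 69.9]
wrist white 269 308 9200 [ 610.5 -157.9] size [498.8  40.3]
wrist white 474 240 211 [861.1 -66. ] size [49.   8.1]
wrist white 281 239 2498 [626.3 -64.5] size [70.7 70.6]
wrist white 128 132 1330 [453.2  61.6] size [43.9 50.4]
wrist white 505 110 13155 [873.   85.9] size [155.  101.8]
wrist white 255 4 214 [598.5 189.9] size [11.9 27.7]
wrist tan 395 349 741 [ 773.7 -212.2] size [55.2 80.6]
wrist tan 469 150 24486 [833.6  42.3] size [194.8 325.1]
wrist tan 40 139 20397 [360.2  54.5] size [277.  117.1]
```

move_arm(increments=[0,-45,-80,50,0,0,-91,-162,100,0,0,-91,-162,100,0,0,-91,-162,100,0,0,-91,-162,100,0,0,-91,-162,100,0])

```text
t: 1.05
ee_pos: [464.5, -91.0, 123.3]
orientation: [2.22, 2.22, 0.001]
ft_force: [-0.6, 0.1, 0.5]
width: 87.8
```

```bash
python3 - <<'E'
from h import *
c=cam("wrist","w1"); o=c["o"]; print(o["t"],o["ee_pos"],o["orientation"],o["ft_force"])
for col,z in {"brass":12,"red":7,"white":10}.items():
    for u,v,a,k in blobs(c,col,100):
        p=ray(c,(u,v),z)[0]; w=ray(c,k[:,0,:],z); rect=cv2.minAreaRect(w[:,:2].astype(np.float32))
        print(col,int(u),int(v),int(a),p[:2].round(1),"size",np.round(rect[1],1))
s=cam("side","s1"); cv2.imwrite("pics/s1b.png",cv2.resize(s["f"][80:300,180:380,::-1],None,fx=3,fy=3)[:600])
for u,v,a,k in blobs(s,"red"):
        print(int(u),int(v),int(a),ray(s,(u,v),7)[0])
E
```

```text
1.05 [464.52310312 -90.98931605 123.26471297] [2.22040177e+00 2.22038253e+00 1.49620433e-03] [-0.56484282  0.09289542  0.46344719]
brass 425 367 2942 [ 608.2 -254.7] size [ 17.3 305.4]
brass 480 309 1273 [ 652.9 -190.7] size [34.3 76. ]
brass 79 309 1295 [ 275.4 -190.5] size [75.7 34.4]
brass 278 206 2475 [462.7 -91. ] size [51.7 49.6]
red 307 337 1111 [ 490.6 -223.7] size [24.7 65.3]
white 269 308 9166 [ 453.9 -190. ] size [ 29.6 365.9]
white 467 176 5292 [624.3 -64.6] size [69.6 71.7]
white 268 19 1729 [455.   55.8] size [44.  30.3]
```

View pics/w1.png

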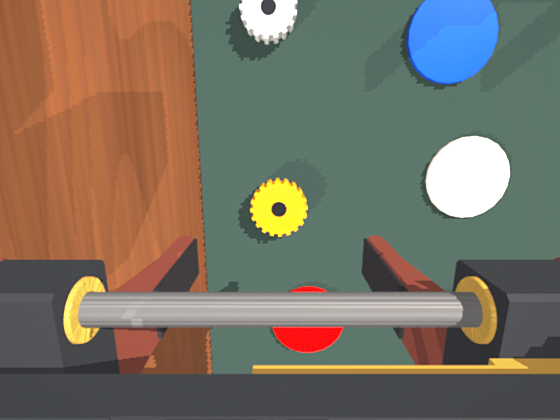

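View pics/s1b.png

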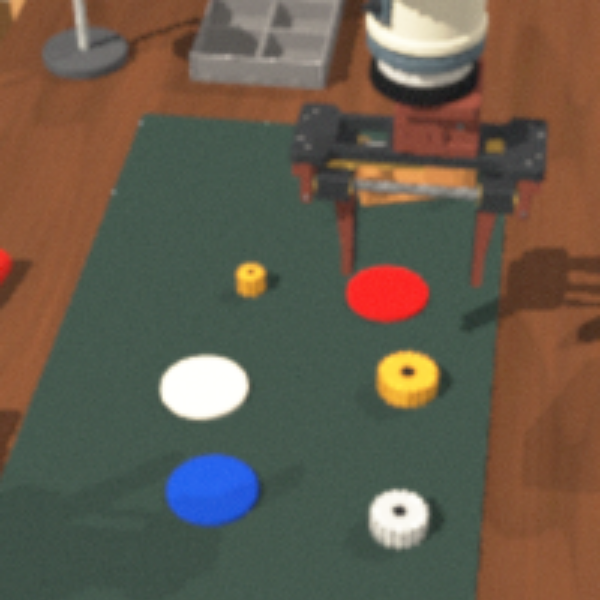

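move_arm(increments=[0,0,-2,50,0,0,0,-2,90,0,0,0,-2,110,0,0,0,-2,116,0,0,0,-2,116,0,0,0,-2,116,0,255,0,-2,116,0,255,0,-2,116,0,255,0,-2,116,0,255,0,-2,116,0,255,0,-2,116,0,255,0,-2,116,0])

```text
t: 2.65
ee_pos: [462.9, -90.8, 7.3]
orientation: [2.219, 2.221, 0.002]
ft_force: [-0.3, -0.2, 0.8]
width: 47.4
```

```bash
python3 - <<'E'
from h import *
o=ctrl.get_obs(); print(o["ee_pos"],o["width"],o["ft_force"])
s=cam("side")
hsv=cv2.cvtColor(s["f"],cv2.COLOR_RGB2HSV); print(hsv[178,309],hsv[180,300])
E
```

```text
[462.88083758 -90.83893841   7.31340457] 47.437599122945876 [-0.31002628 -0.20983623  0.84306183]
[  8 196 223] [170  11  67]
```

move_arm(increments=[255,0,0,-40,0,255,0,0,-70,0,255,45,45,-70,0,255,90,90,-70,0,255,136,135,-70,0,255,136,135,-70,0,255,136,135,-70,0,255,136,135,-70,0,255,136,135,-70,0,255,136,135,-70,0])

```text
t: 3.95
ee_pos: [597.3, 44.6, 77.6]
orientation: [2.221, 2.22, 0.001]
ft_force: [1.0, -0.2, -2.2]
width: 47.6
```

```bash
python3 - <<'E'
from h import *
c=cam("wrist","w2"); print(c["o"]["ee_pos"],c["o"]["width"],c["o"]["ft_force"])
z=c["o"]["ee_pos"][2]-7.3+12
for col,zz in {"brass":z,"blue":7,"white":7}.items():
    for u,v,a,k in blobs(c,col,100):
        p=ray(c,(u,v),zz)[0]; w=ray(c,k[:,0,:],zz); rect=cv2.minAreaRect(w[:,:2].astype(np.float32))
        print(col,int(u),int(v),int(a),p[:2].round(1),"size",np.round(rect[1],1))
s=cam("side","s2"); cv2.imwrite("pics/s2b.png",cv2.resize(s["f"][80:300,180:380,::-1],None,fx=2.7,fy=2.7))
E
```

```text
[597.28480634  44.56566414  77.61383848] 47.582365164236585 [ 0.96233438 -0.16838678 -2.23507677]
brass 368 367 3887 [646.8 -21.7] size [ 10.  220.4]
brass 390 309 801 [656.5  14.8] size [12.  41.5]
brass 169 309 806 [536.6  14.9] size [41.5 12.1]
brass 279 255 6187 [596.5  46.3] size [44.5 50.3]
blue 283 199 3446 [599.4  59.9] size [49.2 69.8]
white 311 346 2836 [623.  -64.2] size [37.1 67.9]
white 544 309 452 [808.9 -30.9] size [25.1 15.3]
white 269 310 3469 [587.9 -30.9] size [161.8  17. ]
white 14 309 470 [384.6 -29.6] size [16.1 25. ]
white 270 297 197 [588.9 -19.6] size [  2.1 153.1]
white 80 198 3371 [450.6  60.4] size [55.3 45.1]
white 282 3 199 [598.3 187.6] size [21.7  6.3]
```

View pics/w2.png

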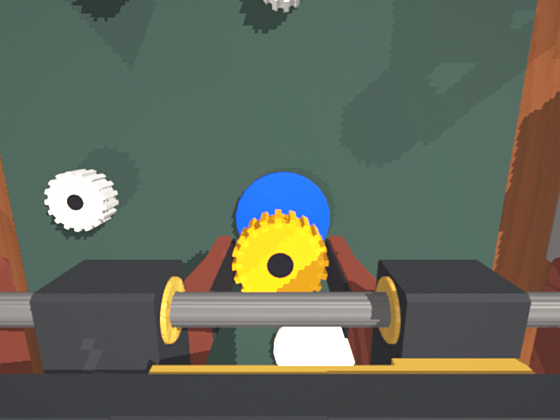

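View pics/s2b.png

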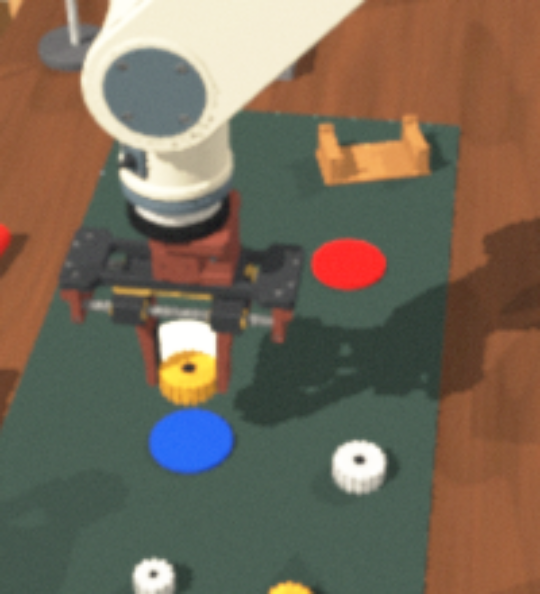

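move_arm(increments=[255,1,1,40,0,255,1,1,58,0,255,1,1,65,0,255,1,1,65,0,255,1,1,65,0,255,1,1,65,0])

```text
t: 4.8
ee_pos: [599.1, 45.9, 13.2]
orientation: [2.22, 2.22, 0.003]
ft_force: [-0.5, -0.1, -1.9]
width: 47.4
```

move_arm(increments=[255,0,0,1,0,255,0,0,1,0,0,0,0,1,0,0,0,0,1,0,0,0,0,1,0,0,0,0,1,0,0,0,0,-40,0,0,0,0,-90,0,0,0,0,-110,0,0,0,0,-110,0])

```text
t: 6.05
ee_pos: [599.6, 45.9, 124.3]
orientation: [2.218, 2.219, 0.006]
ft_force: [-0.2, 0.2, 0.3]
width: 88.0
```

```bash
python3 - <<'E'
from h import *
c=cam("wrist","w3"); print(c["o"]["ee_pos"],c["o"]["width"],c["o"]["ft_force"])
for col,zz in {"brass":17,"blue":7,"white":7}.items():
    for u,v,a,k in blobs(c,col,100):
        p=ray(c,(u,v),zz)[0]; w=ray(c,k[:,0,:],zz); rect=cv2.minAreaRect(w[:,:2].astype(np.float32)); cc,r=cv2.minEnclosingCircle(w[:,:2].astype(np.float32))
        print(col,int(u),int(v),int(a),p[:2].round(1),"size",np.round(rect[1],1),"circ",np.round(cc,1),round(r,1))
E
```

```text
[599.56797707  45.93613256 124.30251152] 88.01139326511957 [-0.21527391  0.19354155  0.32815666]
brass 425 367 2942 [ 741.9 -114.9] size [ 17.2 302. ] circ [ 723.2 -120.3] 151.0
brass 480 309 1273 [786.1 -51.8] size [34.  75.2] circ [783.8 -52.5] 37.9
brass 79 309 1294 [414.1 -50.6] size [74.3 33.7] circ [418.  -51.7] 37.6
brass 278 208 2274 [598.2  45.7] size [50.2 47.1] circ [598.   45.2] 25.5
brass 539 170 945 [816.   77.5] size [23.  33.5] circ [816.1  76.8] 19.5
brass 139 9 831 [495.2 197.6] size [41.1 15.3] circ [494.3 203.6] 20.6
blue 278 204 4737 [598.6  46.3] size [69.9 69.8] circ [598.5  45.2] 35.5
white 307 336 1255 [626.2 -86.2] size [27.  67.5] circ [626.4 -77.2] 33.7
white 268 308 9156 [588.7 -55.4] size [ 30.  370.2] circ [590.  -63.9] 185.1
white 308 288 277 [626.3 -34.9] size [ 9.3 41.8] circ [626.1 -38. ] 20.9
white 109 189 2311 [451.4  60.5] size [53.7 44.7] circ [451.5  59.9] 27.0
white 551 221 1278 [843.9  30.8] size [ 20.9 105.7] circ [844.7  46.8] 52.9
white 278 14 964 [598.5 197. ] size [31.6 23.6] circ [598.8 200.2] 16.8
```

View pics/w3.png

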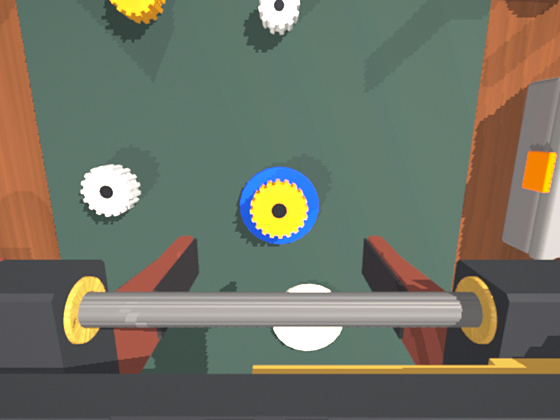

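move_arm(increments=[0,45,-30,0,0,0,90,-60,0,0,0,130,-90,0,0,0,163,-108,0,0,0,163,-108,0,0,0,163,-108,0,0,0,163,-108,0,0,0,163,-108,0,0])

```text
t: 7.1
ee_pos: [490.9, 208.0, 122.2]
orientation: [2.221, 2.218, 0.002]
ft_force: [0.2, 0.1, -0.4]
width: 87.8
```

```bash
python3 - <<'E'
from h import *
c=cam("wrist","w4"); print(c["o"]["ee_pos"],c["o"]["width"],c["o"]["ft_force"])
for col,zz in {"brass":12,"white":8}.items():
    for u,v,a,k in blobs(c,col,100):
        p=ray(c,(u,v),zz)[0]; w=ray(c,k[:,0,:],zz); rect=cv2.minAreaRect(w[:,:2].astype(np.float32))
        print(col,int(u),int(v),int(a),p[:2].round(1),"rect",np.round(rect[0],1),np.round(rect[1],1),round(rect[2],1))
s=cam("side","s4"); cv2.imwrite("pics/s4b.png",cv2.resize(s["f"][100:220,240:380,::-1],None,fx=5,fy=5))
E
```

```text
[490.90851137 208.0082167  122.20303949] 87.84767237603243 [ 0.19894638  0.08249387 -0.37335938]
brass 419 365 3610 [628.   47.2] rect [615.4  55.3] [ 33.  303.6] 89.8
brass 480 309 1276 [678.6 108.6] rect [675.7 107.6] [34.2 75.8] 15.3
brass 79 310 1308 [302.7 109.4] rect [305.7 108.9] [75.3 34.2] 74.6
brass 281 205 1421 [492.3 209.6] rect [492.  208.9] [37.7 40.1] 7.9
white 243 352 1542 [454.   59.3] rect [453.7  59.9] [50.2 45.8] 89.8
white 269 308 9218 [480.6 108.4] rect [485.  106.8] [ 30.8 374.9] 89.8
white 405 217 1143 [601.3 197.7] rect [601.  197.7] [31.8 39.5] 52.8
white 547 126 3838 [711.9 275.3] rect [711.5 248.5] [ 30.4 187.1] 11.7
white 342 21 1687 [538.5 353.8] rect [532.  357.5] [ 20.  111.4] 74.9
```

View pics/w4.png

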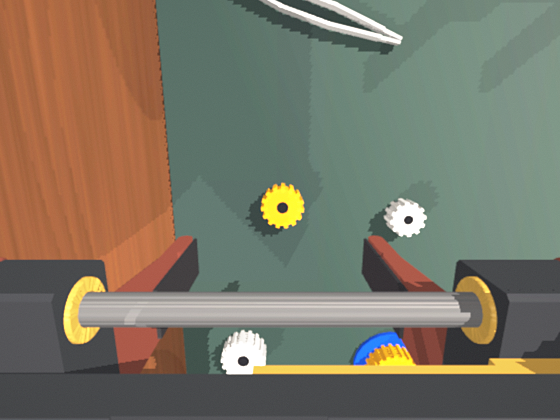

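View pics/s4b.png

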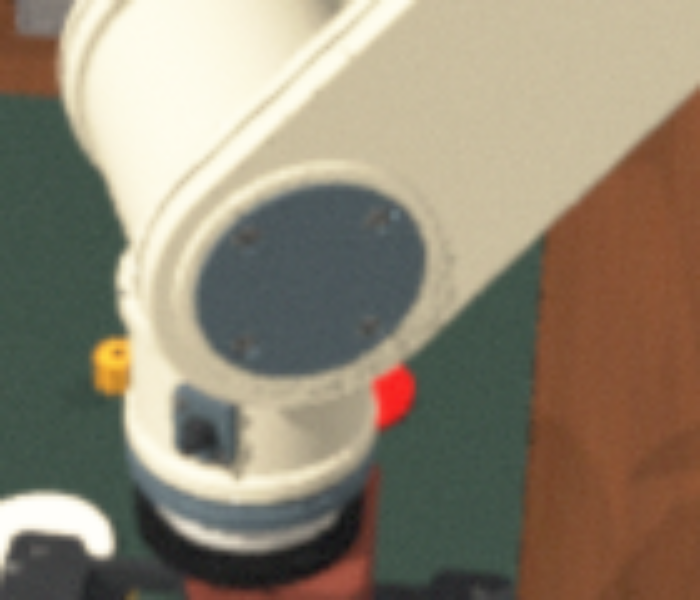

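move_arm(increments=[0,1.5,1.5,50,0,0,1.5,1.5,90,0,0,1.5,1.5,109,0,0,1.5,1.5,115,0,0,1.5,1.5,115,0,255,1.5,1.5,115,0,255,1.5,1.5,115,0,255,1.5,1.5,115,0,255,1.5,1.5,115,0,255,1.5,1.5,115,0,255,1.5,1.5,115,0,255,1.5,1.5,115,0])

```text
t: 8.7
ee_pos: [492.7, 209.7, 7.4]
orientation: [2.221, 2.219, 0.003]
ft_force: [-0.4, -0.5, 1.0]
width: 35.1
```

move_arm(increments=[255,0,0,-40,0,255,0,0,-80,0,255,-50,0,-90,0,255,-100,0,-90,0,255,-150,0,-90,0,255,-200,0,-90,0,255,-250,0,-90,0,255,-300,0,-90,0,255,-300,0,-90,0,255,-300,0,-90,0,255,-300,0,-90,0])

```text
t: 10.07
ee_pos: [491.9, -89.2, 97.4]
orientation: [2.22, 2.22, 0.003]
ft_force: [-0.1, -0.2, -0.2]
width: 35.2
```

```bash
python3 - <<'E'
from h import *
RNG["red"]=((0,170,120),(6,255,255));RNG["red0"]=((172,170,120),(180,255,255))
o=ctrl.get_obs();print(o["ee_pos"],o["width"])
for n,f in (("side","s2"),("scene",None)):
    c=cam(n,"x_"+n)
    if f: c["f"]=cv2.imread(f"pics/{f}.png")[:,:,::-1].copy()
    for u,v,a,k in blobs(c,"red"):
        p=ray(c,(u,v),7)[0]; w=ray(c,k[:,0,:],8); cc,r=cv2.minEnclosingCircle(w[:,:2].astype(np.float32)); print(n,int(u),int(v),a,p,cc,r)
E
```

```text
[491.9028507  -89.19024189  97.3760798 ] 35.212629104986206
side 308 177 364.0 [ 489.66069289 -204.46952951    7.        ] (489.5960998535156, -204.24691772460938) 37.36136245727539
side 173 174 251.5 [ 845.04601682 -170.69981457    7.        ] (845.0671997070312, -169.79483032226562) 52.490028381347656
scene 139 219 262.0 [ 842.52661299 -165.49760386    7.        ] (844.3040771484375, -164.95689392089844) 45.73468780517578
scene 259 159 174.0 [ 497.00914644 -195.4044761     7.        ] (493.8525390625, -202.1566925048828) 33.44669723510742
```

View pics/x_scene.png

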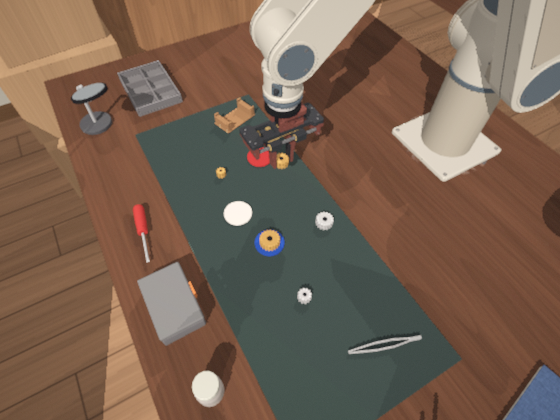

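move_arm(increments=[255,-50,-1,0,0,255,-100,-1,0,0,255,-150,-1,0,0,255,-156,-1,0,0,255,-156,-1,0,0,255,-156,-1,0,0])

```text
t: 10.92
ee_pos: [491.0, -243.6, 97.3]
orientation: [2.218, 2.223, 0.002]
ft_force: [-0.8, -0.2, -1.0]
width: 35.1
```

```bash
python3 - <<'E'
from h import *
RNG["red"]=((0,170,120),(6,255,255));RNG["red0"]=((172,170,120),(180,255,255))
c=cam("wrist","w5");print(c["o"]["ee_pos"],c["o"]["width"])
for u,v,a,k in blobs(c,"red"):
        p=ray(c,(u,v),7)[0]; w=ray(c,k[:,0,:],8); cc,r=cv2.minEnclosingCircle(w[:,:2].astype(np.float32)); print(int(u),int(v),a,p,cc,r)
E
```

```text
[ 491.03309939 -243.61853413   97.34059966] 35.08907788383998
280 163 6280.5 [ 490.49261272 -203.86980542    7.        ] (490.52069091796875, -204.90380859375) 34.98801040649414
```

View pics/w5.png

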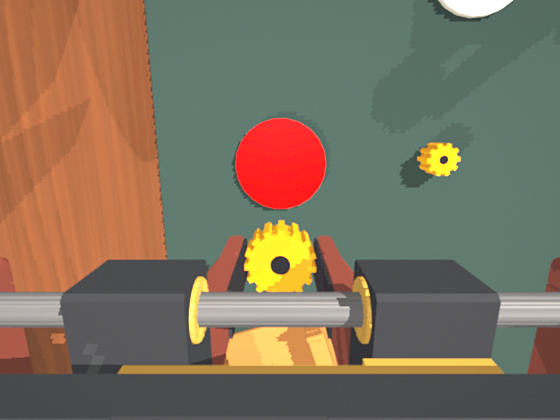

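move_arm(increments=[255,39,-0.5,0,0,255,39,-0.5,0,0,255,39,-0.5,40,0,255,39,-0.5,70,0,255,39,-0.5,83,0,255,39,-0.5,85,0,255,39,-0.5,85,0,255,39,-0.5,85,0,255,39,-0.5,85,0])

```text
t: 12.1
ee_pos: [491.1, -204.9, 13.1]
orientation: [2.217, 2.222, 0.003]
ft_force: [-0.3, 0.5, -1.4]
width: 35.3
```

move_arm(increments=[255,0,-0.5,1,0,255,0,-0.5,1,0,0,0,-0.5,1,0,0,0,-0.5,1,0,0,0,-0.5,1,0,0,0,-0.5,1,0,0,0,-0.5,-40,0,0,0,-0.5,-90,0,0,0,-0.5,-110,0,0,0,0,-110,0])

```text
t: 13.35
ee_pos: [491.9, -205.3, 124.7]
orientation: [2.214, 2.22, 0.005]
ft_force: [-0.3, 0.3, -0.5]
width: 87.8
```

```bash
python3 - <<'E'
from h import *
RNG["red"]=((0,170,120),(6,255,255));RNG["red0"]=((172,170,120),(180,255,255))
c=cam("wrist","w6"); print(c["o"]["ee_pos"],c["o"]["width"],c["o"]["ft_force"])
for col,zz in {"brass":17,"red":7}.items():
    for u,v,a,k in blobs(c,col,100):
        p=ray(c,(u,v),zz)[0]; w=ray(c,k[:,0,:],zz+1); cc,r=cv2.minEnclosingCircle(w[:,:2].astype(np.float32))
        print(col,int(u),int(v),int(a),p[:2].round(1),"circ",np.round(cc,1),round(r,1))
E
```

```text
[ 491.85023349 -205.26283765  124.66366104] 87.76768353704138 [-0.33346141  0.28737762 -0.51348168]
brass 367 363 4658 [ 577.8 -361.5] circ [ 596.3 -364.1] 170.8
brass 480 309 1273 [ 679.2 -303.2] circ [ 674.9 -303.7] 38.0
brass 79 310 1307 [ 306.6 -302.9] circ [ 311.  -303.1] 37.5
brass 416 200 778 [ 608.2 -198.7] circ [ 608.  -197.8] 16.3
brass 277 207 1387 [ 490.  -205.2] circ [ 490.2 -205.3] 20.1
red 278 203 4698 [ 490.5 -203.8] circ [ 490.5 -204.7] 35.2
```

View pics/w6.png

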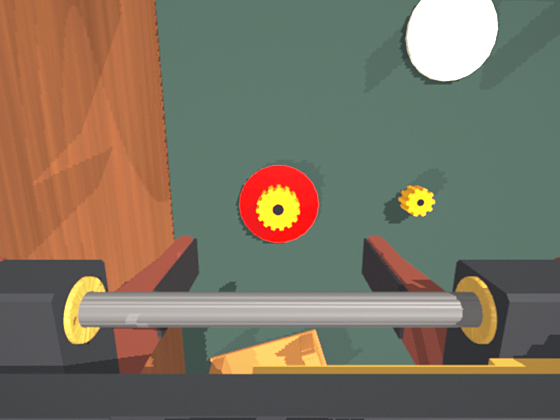

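move_arm(increments=[0,2,58,0,0,0,4,116,0,0,0,4,117,0,0,0,4,117,0,0,0,4,117,0,0,0,4,117,0,0])

```text
t: 14.15
ee_pos: [607.0, -200.7, 123.7]
orientation: [2.217, 2.221, 0.003]
ft_force: [0.5, -0.9, 0.2]
width: 87.8
```

```bash
python3 - <<'E'
from h import *
c=cam("wrist","w7"); print(c["o"]["ee_pos"],c["o"]["width"],c["o"]["ft_force"])
for col,zz in {"brass":12,"white":7}.items():
    for u,v,a,k in blobs(c,col,100):
        p=ray(c,(u,v),zz)[0]; w=ray(c,k[:,0,:],zz+1); cc,r=cv2.minEnclosingCircle(w[:,:2].astype(np.float32))
        print(col,int(u),int(v),int(a),p[:2].round(1),"circ",np.round(cc,1),round(r,1))
E
```

```text
[ 606.96996582 -200.7350321   123.74679052] 87.78670010119477 [ 0.52225479 -0.87086475  0.23788699]
brass 425 367 2941 [ 751.7 -364.9] circ [ 732.5 -368.6] 152.2
brass 151 362 104 [ 480.5 -358.1] circ [ 479.5 -354.1] 10.8
brass 480 309 1273 [ 796.3 -300.7] circ [ 793.2 -300.8] 38.4
brass 79 310 1307 [ 418.3 -300.8] circ [ 422.7 -301.1] 38.2
brass 283 205 642 [ 609.8 -199.9] circ [ 610.  -199.8] 14.3
brass 142 212 1630 [ 486.8 -205.9] circ [ 487.3 -205.8] 22.8
white 268 308 9935 [ 596.3 -302.4] circ [ 598.6 -310.2] 185.6
white 305 39 6433 [626.2 -67.5] circ [626.3 -66.5] 35.6
```

move_arm(increments=[0,0.8,2.5,50,0,0,0.8,2.5,90,0,0,0.8,2.5,110,0,0,0.8,2.5,116.5,0,0,0.8,2.5,116.5,0,255,0.8,2.5,116.5,0,255,0.8,2.5,116.5,0,255,0.8,2.5,116.5,0,255,0.8,2.5,116.5,0,255,0.8,2.5,116.5,0,255,0.8,2.5,116.5,0,255,0.8,2.5,116.5,0])

```text
t: 15.7
ee_pos: [610.2, -200.1, 7.4]
orientation: [2.217, 2.221, 0.004]
ft_force: [0.5, 0.3, -0.3]
width: 22.9
```

move_arm(increments=[255,0,0,-40,0,255,0,0,-80,0,255,50,8,-90,0,255,95,16,-90,0,255,95,16,-90,0,255,95,16,-90,0,255,95,16,-90,0])

```text
t: 16.58
ee_pos: [625.4, -106.0, 97.2]
orientation: [2.218, 2.22, 0.003]
ft_force: [0.8, -0.4, -0.3]
width: 23.2
```

```bash
python3 - <<'E'
from h import *
c=cam("wrist","w8"); print(c["o"]["ee_pos"],c["o"]["width"],c["o"]["ft_force"])
for col,zz in {"white":7,"brass":c["o"]["ee_pos"][2]+4.6}.items():
    for u,v,a,k in blobs(c,col,600):
        p=ray(c,(u,v),zz)[0]; w=ray(c,k[:,0,:],zz+1); cc,r=cv2.minEnclosingCircle(w[:,:2].astype(np.float32))
        print(col,int(u),int(v),int(a),p[:2].round(1),"circ",np.round(cc,1),round(r,1))
E
```

```text
[ 625.37568849 -106.04110017   97.16105853] 23.205256040804656 [ 0.78240374 -0.44173965 -0.31854927]
white 513 308 2170 [ 828.5 -191.6] circ [ 828.2 -191. ] 42.8
white 270 309 2558 [ 616.8 -192.5] circ [ 619.6 -195.2] 43.4
white 45 308 2219 [ 421.9 -191.2] circ [ 422.  -191.4] 43.2
white 281 161 6538 [626.2 -65. ] circ [626.3 -66.2] 35.5
brass 307 367 3966 [ 640.1 -172.4] circ [ 625.  -175.3] 109.8
brass 279 258 1935 [ 624.6 -106. ] circ [ 624.4 -105.7] 15.7
brass 240 14 1748 [607.4   7.8] circ [607.   11.2] 15.1
```

View pics/w8.png

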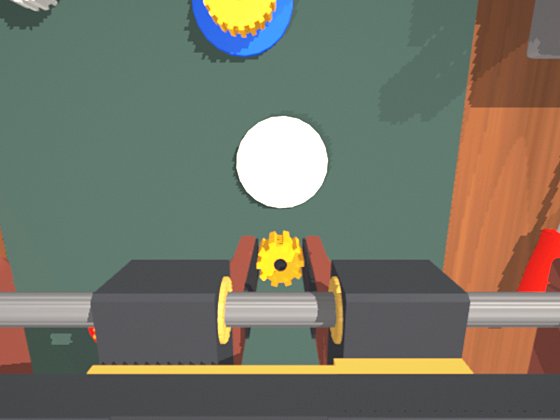

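move_arm(increments=[255,41,0.7,0,0,255,41,0.7,0,0,255,41,0.7,40,0,255,41,0.7,70,0,255,41,0.7,83,0,255,41,0.7,85,0,255,41,0.7,85,0,255,41,0.7,85,0,255,41,0.7,85,0])

```text
t: 17.75
ee_pos: [626.9, -65.2, 12.9]
orientation: [2.218, 2.219, 0.004]
ft_force: [-0.1, 0.8, -0.7]
width: 23.3
```

move_arm(increments=[255,0,-0.7,0.8,0,255,0,-0.7,0.8,0,0,0,-0.7,0.8,0,0,0,-0.7,0.8,0,0,0,-0.7,0.8,0,0,0,-0.7,0.8,0,0,0,-0.7,-40,0,0,0,-0.7,-90,0,0,0,-0.7,-110,0,0,0,0,-110,0])

```text
t: 19.0
ee_pos: [627.1, -65.2, 124.1]
orientation: [2.216, 2.218, 0.007]
ft_force: [-0.2, 0.1, -0.2]
width: 87.8
```

```bash
python3 - <<'E'
from h import *
c=cam("wrist","w9"); print(c["o"]["ee_pos"],c["o"]["width"],c["o"]["ft_force"])
for col,zz in {"brass":17,"white":7}.items():
    for u,v,a,k in blobs(c,col,300):
        p=ray(c,(u,v),zz)[0]; w=ray(c,k[:,0,:],zz+1); cc,r=cv2.minEnclosingCircle(w[:,:2].astype(np.float32))
        print(col,int(u),int(v),int(a),p[:2].round(1),"circ",np.round(cc,1),round(r,1))
for n in("scene","side"):
  s=cam(n,n+"9")
  for i,nm in enumerate([((360,330),(430,360))]): pass
s=cam("scene");cv2.imwrite("pics/sc9a.png",cv2.resize(s["f"][320:370,330:440,::-1],None,fx=7,fy=7,interpolation=cv2.INTER_CUBIC))
cv2.imwrite("pics/sc9b.png",cv2.resize(s["f"][90:140,200:270,::-1],None,fx=9,fy=9,interpolation=cv2.INTER_CUBIC))
s=cam("side");cv2.imwrite("pics/sd9a.png",cv2.resize(s["f"][345:405,220:315,::-1],None,fx=8,fy=8,interpolation=cv2.INTER_CUBIC))
cv2.imwrite("pics/sd9b.png",cv2.resize(s["f"][110:160,290:350,::-1],None,fx=10,fy=10,interpolation=cv2.INTER_CUBIC))
E
```

```text
[627.11020026 -65.16950145 124.06949723] 87.83152406549812 [-0.15468133  0.05552536 -0.15213225]
brass 430 367 2785 [ 775.  -226.4] circ [ 750.8 -230.7] 150.7
brass 480 309 1280 [ 814.  -163.2] circ [ 811.  -163.2] 37.9
brass 79 310 1300 [ 442.5 -161.9] circ [ 446.7 -162.1] 37.4
brass 277 207 554 [625.2 -64.8] circ [625.1 -65. ] 13.5
brass 241 65 3071 [597.7  47.4] circ [597.9  46.8] 24.9
white 287 309 4559 [ 634.6 -167.9] circ [ 617.7 -172.3] 182.1
white 541 218 625 [862.5 -78. ] circ [860.1 -79. ] 37.7
white 278 205 4809 [626.1 -65.2] circ [626.1 -65.9] 35.6
white 53 44 3006 [450.   64.5] circ [452.   63.2] 27.5
white 549 69 1878 [844.4  46.7] circ [847.6  54.3] 43.2
```

View pics/w9.png

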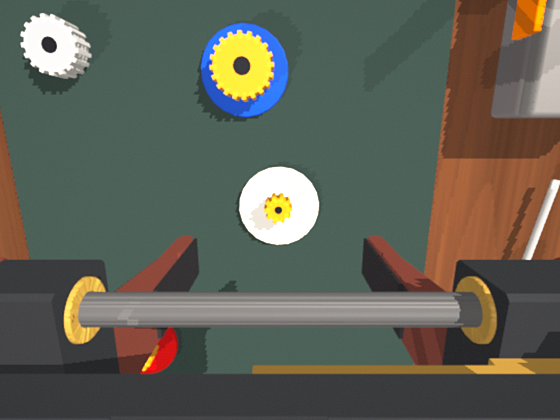

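View pics/sc9a.png

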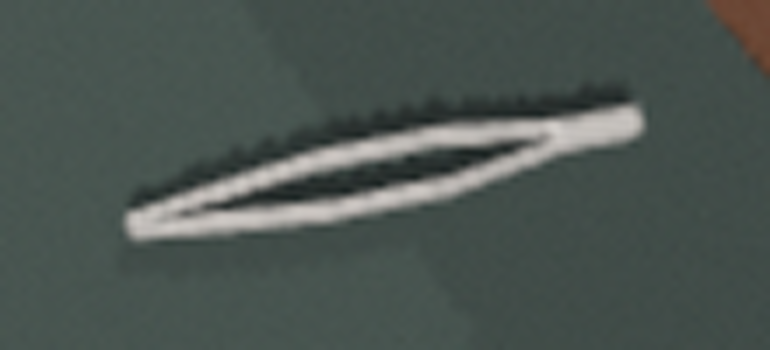

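View pics/sc9b.png

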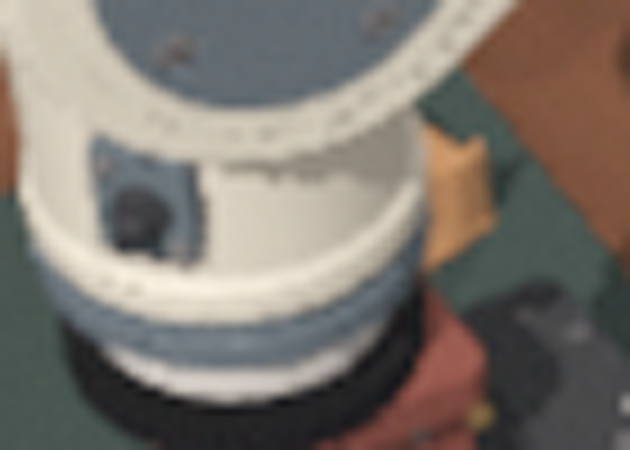

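View pics/sd9b.png

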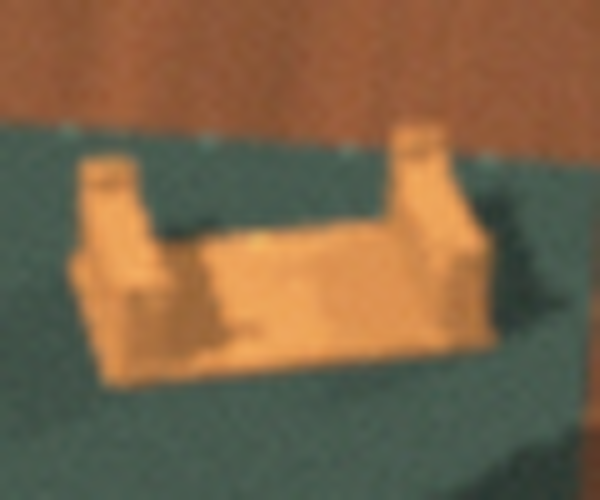

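```bash
python3 - <<'E'
from h import *
s=cam("side"); f=lambda *p:[290+p[0]/10,110+p[1]/10]
print(ray(s,[f(110,385),f(497,348)],3)); print(ray(s,[f(105,158),f(420,122)],38))
g=lambda *p:[330+p[0]/7,320+p[1]/7]
c=cam("scene"); print(ray(c,[g(130,225),g(640,120)],8))
h=lambda *p:[220+p[0]/8,345+p[1]/8]
E
```

```text
[[ 523.94806196 -332.63310945    3.        ]
 [ 417.94987631 -364.00748586    3.        ]]
[[ 532.82708948 -392.08404485   38.        ]
 [ 445.74143105 -421.52850218   38.        ]]
[[583.24052286 340.30720731   8.        ]
 [438.06571119 388.83673901   8.        ]]
```

View pics/sd9a.png

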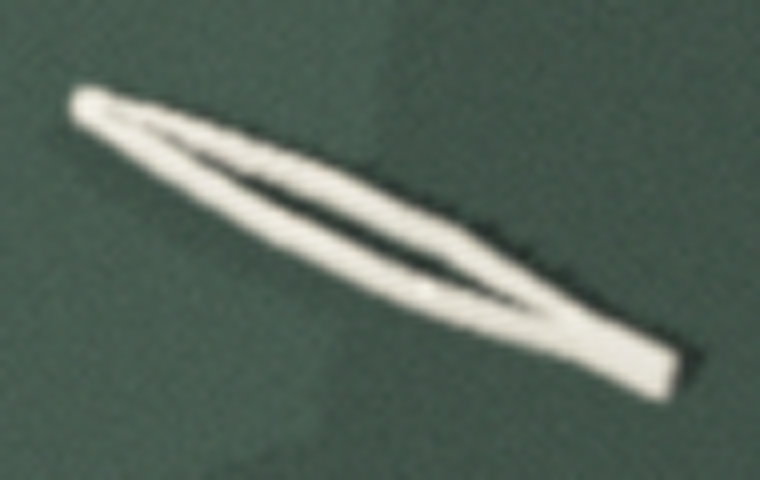

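move_arm(increments=[0,-50,-25,-10,0,0,-100,-50,-10,0,0,-150,-75,-10,0,0,-200,-100,-10,0,0,-250,-120,-10,0,0,-300,-140,-10,0,0,-312,-147,-10,0,0,-312,-147,-10,0,0,-312,-147,-10,0,0,-312,-147,-10,0])

```text
t: 20.6
ee_pos: [479.4, -375.7, 131.2]
orientation: [2.217, 2.223, 0.002]
ft_force: [-0.6, 0.5, -0.1]
width: 88.1
```

```bash
python3 - <<'E'
from h import *
c=cam("wrist","w10"); print(c["o"]["ee_pos"],c["o"]["qpos"],c["P"].tolist())
E
```

```text
[ 479.39668244 -375.69321131  131.22859702] [-6.84883109e-01  5.13358879e-01  1.72798704e+00  1.59453167e-03
  8.98132713e-01 -6.88393439e-01] [[0.9999942714243947, 0.0017060947131167532, 0.002923415677207121, 478.0894421997457], [0.002361359483649539, -0.9704228118341768, -0.24140006266204142, -310.5494337107401], [0.002425097890981689, 0.24140558301886553, -0.9704212813966617, 293.31415007621047], [0.0, 0.0, 0.0, 1.0]]
```

View pics/w10.png

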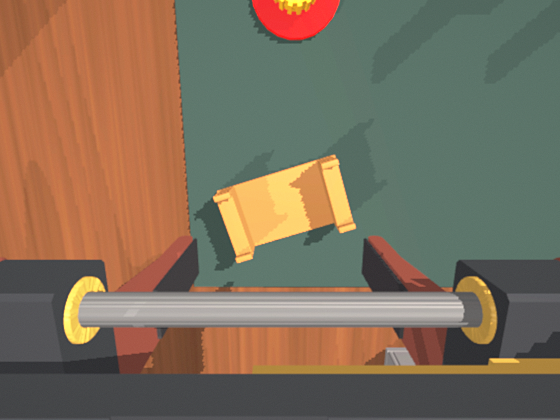

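```bash
python3 - <<'E'
from h import *
f=cv2.imread("pics/w10.png"); cv2.imwrite("pics/w10c.png",cv2.resize(f[145:275,200:365],None,fx=4.6,fy=4.6,interpolation=cv2.INTER_CUBIC))
E
```

```text
(no output)
```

View pics/w10c.png

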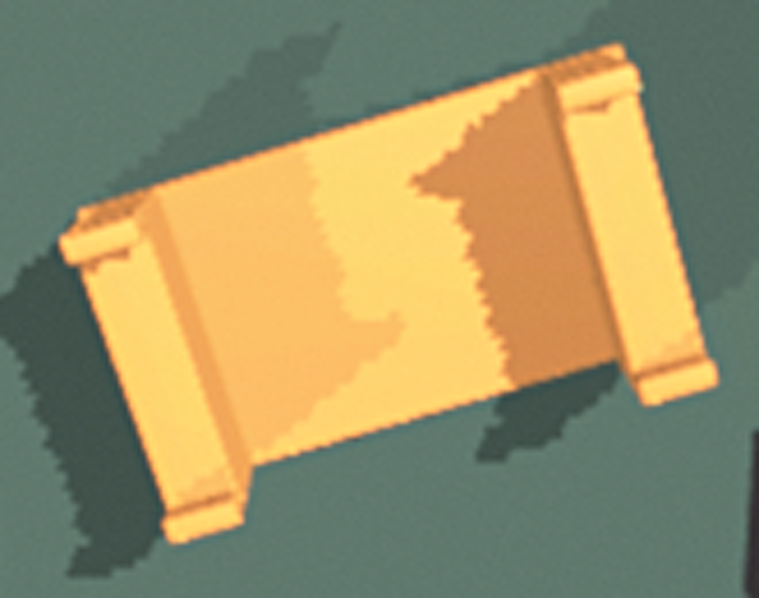

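```bash
python3 - <<'E'
from h import *
c=cam("wrist")
P=np.array([(59,238),(634,62),(718,384),(172,545)])/4.6+[200,145]
w=ray(c,P,34+0)[:,:2]; w38=ray(c,P,38)[:,:2]
for w in (w38,):
    print(w.round(1), w.mean(0).round(1)); 
    for i in range(4):
        d=w[(i+1)%4]-w[i]; print(np.hypot(*d).round(1),np.degrees(np.arctan2(d[1],d[0])).round(1))
# base corner lower right/left z=7: inner bottom edge
Q=np.array([(252,466),(620,358)])/4.6+[200,145]
q=ray(c,Q,7)[:,:2];print(q,np.degrees(np.arctan2(*(q[1]-q[0])[::-1])))
Q=np.array([(155,188),(545,66)])/4.6+[200,145]
q2=ray(c,Q,7)[:,:2];print(q2,np.degrees(np.arctan2(*(q2[1]-q2[0])[::-1])),(q.mean(0)+q2.mean(0))/2)
E
```

```text
[[ 424.9 -363.3]
 [ 524.  -332.6]
 [ 541.7 -389.8]
 [ 443.  -420.9]] [ 483.4 -376.6]
103.7 17.2
59.8 -72.8
103.5 -162.5
60.3 107.4
[[ 455.48953036 -416.93553407]
 [ 529.44137199 -393.9451029 ]] 17.2696241358084
[[ 437.59399556 -359.7203373 ]
 [ 512.64382918 -336.06304676]] 17.495950772100628 [ 483.79218177 -376.66600526]
```

move_arm(increments=[0,40,3,0,0,0,100,6,0,0,0,160,10,0,0,0,220,14,0,0,0,280,16,0,0,0,340,18,0,0,0,400,20,0,0,0,460,22,0,0,0,520,24,0,0,0,580,26,0,0,0,640,28,0,0,0,700,31,0,0])

```text
t: 22.2
ee_pos: [508.2, 326.7, 131.2]
orientation: [2.216, 2.224, 0.003]
ft_force: [0.7, -0.4, 0.7]
width: 88.0
```

move_arm(increments=[0,40,0,0,-10,0,40,0,0,-20,0,40,0,0,-30,0,40,0,0,-40,0,40,0,0,-50,0,40,0,0,-60,0,40,0,0,-70,0,40,0,0,-71.5,0,40,0,0,-71.5,0,40,0,0,-71.5])

```text
t: 23.45
ee_pos: [508.0, 366.8, 131.2]
orientation: [0.502, 3.098, 0.0]
ft_force: [-0.3, -1.2, 0.2]
width: 87.9
```

```bash
python3 - <<'E'
from h import *
c=cam("wrist","w11"); o=c["o"]; print(o["t"],o["ee_pos"],o["qpos"]); M=R.from_rotvec(o["orientation"]).as_matrix(); print(M.round(3))
for u,v,a,k in blobs(c,"white",300):
    p=ray(c,(u,v),8)[0]; w=ray(c,k[:,0,:],10); rect=cv2.minAreaRect(w[:,:2].astype(np.float32))
    print(int(u),int(v),int(a),p[:2].round(1),np.round(rect[0],1),np.round(rect[1],1),round(rect[2],1))
E
```

```text
23.45 [507.97212789 366.79191088 131.2308646 ] [ 0.60738538  0.5354946   1.68722142 -0.00253318  0.91666137 -0.64062058]
[[-0.949  0.316  0.003]
 [ 0.316  0.949 -0.   ]
 [-0.003  0.001 -1.   ]]
278 207 2239 [510.3 364.1] [512.  363.6] [ 17.4 153.5] 71.6
501 43 820 [438.1 577.3] [439.8 576.3] [77.7  7.3] 11.4
```

View pics/w11.png

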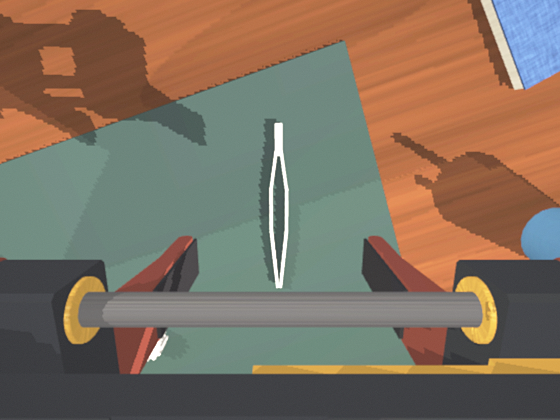

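move_arm(increments=[0,-4.8,-1.8,50,0,0,-4.8,-1.8,90,0,0,-4.8,-1.8,115,0,0,-4.8,-1.8,125.5,0,0,-4.8,-1.8,125.5,0,255,-4.8,-1.8,125.5,0,255,-4.8,-1.8,125.5,0,255,-4.8,-1.8,125.5,0,255,-4.8,-1.8,125.5,0,255,-4.8,-1.8,125.5,0,255,-4.8,-1.8,125.5,0,255,-4.8,-1.8,125.5,0])

```text
t: 25.0
ee_pos: [512.3, 363.4, 5.7]
orientation: [0.501, 3.098, -0.0]
ft_force: [-0.6, -0.9, 0.3]
width: 21.1
```

```bash
python3 - <<'E'
from h import *
c=cam("wrist","w12"); o=c["o"]; print(o["t"],o["ee_pos"],o["width"],o["ft_force"]); M=R.from_rotvec(o["orientation"]).as_matrix(); print(np.degrees(np.arctan2(M[1,0],M[0,0])))
E
```

```text
25.0 [512.30805741 363.43738111   5.66194122] 21.056288146021693 [-0.57237733 -0.92147412  0.30503741]
161.61558242347817
```

View pics/w12.png

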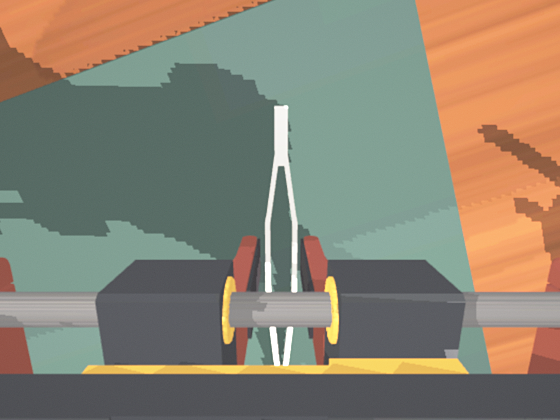

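move_arm(increments=[255,0,0,0,0,255,0,0,0,0,255,0,0,0,0,255,0,0,0,0,255,0,0,0,0,255,0,0,-40,0,255,0,0,-90,0,255,0,0,-120,0,255,0,0,-120,0,255,0,0,-120,0])

```text
t: 26.3
ee_pos: [511.3, 363.0, 124.7]
orientation: [0.502, 3.099, -0.002]
ft_force: [-0.3, 0.9, -0.9]
width: 15.4
```

```bash
python3 - <<'E'
from h import *
c=cam("wrist","w13"); o=c["o"]; print(o["t"],o["ee_pos"],o["width"],o["ft_force"])
E
```

```text
26.3 [511.34912489 363.04247128 124.65512119] 15.356783769246746 [-0.27806869  0.9100271  -0.91028835]
```

View pics/w13.png

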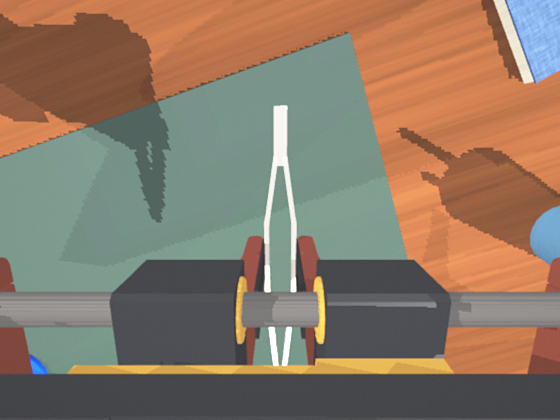

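```bash
python3 - <<'E'
from h import *
c=cam("wrist"); o=c["o"]; M=R.from_rotvec(o["orientation"]).as_matrix()
p=ray(c,[(280.5,105),(281,365)],o["ee_pos"][2]+7.3); print(((p-o["ee_pos"])@M).round(1))
E
```

```text
[[ 76.8  -0.1  -7.4]
 [-61.7   0.2  -7.2]]
```

move_arm(increments=[255,0,0,0,10,255,0,0,0,20,255,0,0,0,30,255,0,0,0,40,255,0,0,0,50,255,0,0,0,60,255,0,0,0,70,255,0,0,0,71.6,255,0,0,0,71.6])

```text
t: 27.52
ee_pos: [510.7, 362.6, 123.1]
orientation: [2.217, 2.224, -0.004]
ft_force: [-0.0, 0.2, 0.6]
width: 16.1
```

move_arm(increments=[255,-40,0,0,0,255,-100,-4,0,0,255,-160,-6,0,0,255,-220,-8,0,0,255,-280,-10,0,0,255,-340,-12,0,0,255,-400,-14,0,0,255,-460,-16,0,0,255,-520,-18,0,0,255,-580,-22,0,0,255,-640,-25,0,0,255,-690,-27,0,0])

```text
t: 29.02
ee_pos: [485.3, -329.9, 125.0]
orientation: [2.215, 2.225, -0.004]
ft_force: [0.6, 0.4, -0.7]
width: 15.3
```

move_arm(increments=[255,-49,0,0,10,255,-49,0,0,20,255,-49,0,0,30,255,-49,0,0,40,255,-49,0,0,50,255,-49,0,0,60,255,-49,0,0,70,255,-49,0,0,72.7,255,-49,0,0,72.7,255,-49,0,0,72.7])

```text
t: 30.28
ee_pos: [485.5, -378.8, 125.0]
orientation: [3.101, 0.483, -0.002]
ft_force: [-0.1, 0.1, -0.1]
width: 15.8
```

```bash
python3 - <<'E'
from h import *
c=cam("wrist","w14"); o=c["o"]; M=R.from_rotvec(o["orientation"]).as_matrix(); print(o["t"],o["ee_pos"],o["width"],np.degrees(np.arctan2(M[1,0],M[0,0])),M.round(3))
t=np.array([483.5,-376.6,33.7]); print("shift tool",(M.T@(t-o["ee_pos"])).round(1))
s=cam("side");cv2.imwrite("pics/sd14.png",cv2.resize(s["f"][60:200,230:400,::-1],None,fx=4,fy=4,interpolation=cv2.INTER_CUBIC))
E
```

```text
30.275 [ 485.48272676 -378.83020262  125.01165635] 15.842905993408763 17.687754135243505 [[ 0.953  0.304 -0.001]
 [ 0.304 -0.953 -0.003]
 [-0.002  0.003 -1.   ]]
shift tool [-1.1 -3.  91.3]
```

View pics/w14.png

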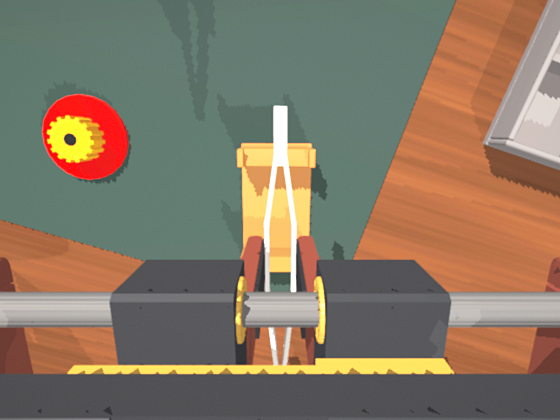

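View pics/sd14.png

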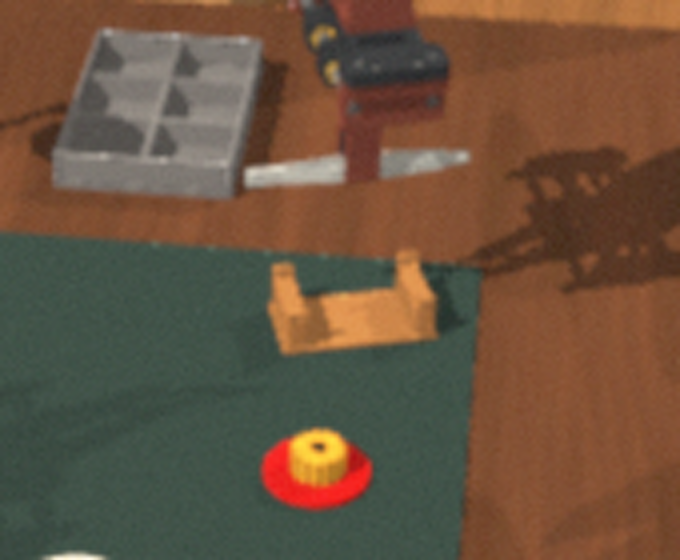

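move_arm(increments=[255,-2,-3,40,0.4,255,-2,-3,70,0.4,255,-2,-3,80,0.4,255,-2,-3,80,0.4,255,-2,-3,80,0.4])

```text
t: 31.0
ee_pos: [483.4, -377.4, 46.2]
orientation: [3.102, 0.471, 0.0]
ft_force: [-0.4, 0.9, -0.2]
width: 15.6
```

```bash
python3 - <<'E'
from h import *
c=cam("wrist","w15"); o=c["o"]; M=R.from_rotvec(o["orientation"]).as_matrix(); print(o["t"],o["ee_pos"],o["width"],np.degrees(np.arctan2(M[1,0],M[0,0])))
t=np.array([483.5,-376.6,33.7]); print("shift tool",(M.T@(t-o["ee_pos"])).round(1))
cv2.imwrite("pics/w15c.png",cv2.resize(c["f"][90:290,190:370,::-1],None,fx=3,fy=3,interpolation=cv2.INTER_CUBIC))
E
```

```text
31.0 [ 483.39057286 -377.4374735    46.2333076 ] 15.624272775752637 17.250322331429608
shift tool [ 0.4 -0.8 12.5]
```

View pics/w15c.png

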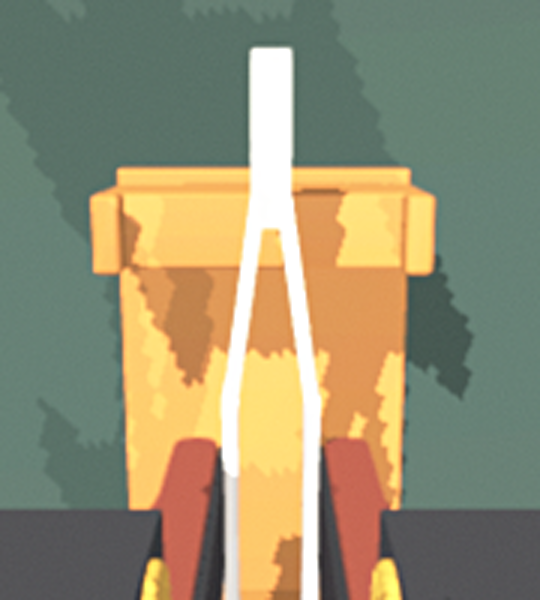

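move_arm(increments=[255,-0.3,-1.2,0,0,255,-0.3,-1.2,8,0,255,-0.3,-1.2,12.5,0,255,-0.3,-1.2,12.5,0,255,-0.3,-1.2,12.5,0])

```text
t: 31.68
ee_pos: [482.7, -376.4, 33.7]
orientation: [3.102, 0.47, 0.0]
ft_force: [-0.5, 0.8, 1.5]
width: 15.4
```

move_arm(increments=[255,0,0,0.3,0,0,0,0,0.3,0,0,0,0,0.3,0,0,0,0,0,0,0,0,0,0,0,0,0,0,-40,0,0,0,0,-90,0,0,0,0,-115,0,0,0,0,-115,0,0,0,0,-115,0])

```text
t: 32.92
ee_pos: [482.0, -375.4, 147.6]
orientation: [3.103, 0.471, -0.001]
ft_force: [0.5, 1.5, -0.9]
width: 87.5
```

```bash
python3 - <<'E'
from h import *
c=cam("wrist","w16"); o=c["o"]; print(o["t"],o["ee_pos"],o["width"])
for u,v,a,k in blobs(c,"white",300):
    w=ray(c,k[:,0,:],38); rect=cv2.minAreaRect(w[:,:2].astype(np.float32))
    print(int(u),int(v),int(a),np.round(rect[0],1),np.round(rect[1],1),round(rect[2],1))
s=cam("side");cv2.imwrite("pics/sd16.png",cv2.resize(s["f"][60:200,230:400,::-1],None,fx=4,fy=4,interpolation=cv2.INTER_CUBIC))
E
```

```text
32.925 [ 481.95710453 -375.41307418  147.59974888] 87.5458010293569
285 307 10064 [ 388.9 -407.6] [ 31.3 372.2] 17.1
280 204 2275 [ 481.7 -376.3] [152.6  16.6] 17.7
526 88 7279 [ 640.9 -544.9] [109.9  77.4] 3.4
```

View pics/w16.png

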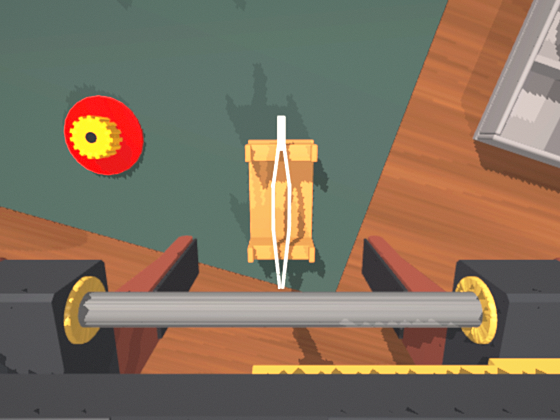

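View pics/sd16.png

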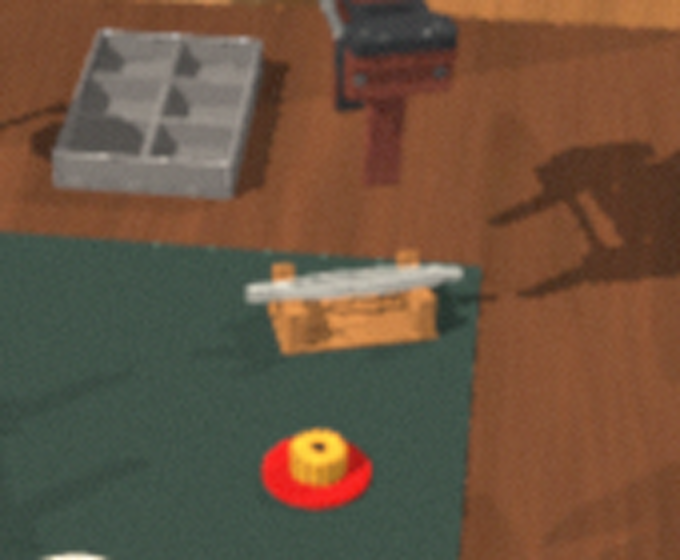

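move_arm(increments=[0,0,-40,-40,0,0,0,-80,-60,0,0,0,-80,-60,0,0,0,-80,-60,0,0,0,-80,-60,0,0,0,-80,-60,0])

```text
t: 33.78
ee_pos: [458.0, -299.2, 206.0]
orientation: [3.105, 0.47, -0.004]
ft_force: [-0.2, -0.3, -0.3]
width: 87.7
```

```bash
python3 - <<'E'
from h import *
c=cam("scene","sc17"); print(c["o"]["t"],c["o"]["ee_pos"],c["o"]["ft_force"])
s=cam("side","sd17")
for x in (c,s):
    for col,z in (("brass",17),("white",12)):
        for u,v,a,k in blobs(x,col): 
            p=ray(x,(u,v),z)[0]
            if 380<p[0]<700 and -300<p[1]<300: print(col,p[:2].round(1),int(a))
E
```

```text
33.775 [ 458.00241758 -299.18639794  206.00969399] [-0.17833931 -0.29859104 -0.25880558]
brass [598.6  45.6] 272
brass [625.6 -64.7] 54
brass [ 489.1 -206.3] 114
white [598.4 198.6] 159
white [454.6  60.5] 236
white [628.1 -62.3] 533
brass [598.3  41.9] 305
brass [624.  -66.4] 62
brass [ 489.4 -209.1] 138
white [599.3 196.5] 178
white [455.2  58.6] 286
white [624.4 -61. ] 477
```

View pics/sc17.png

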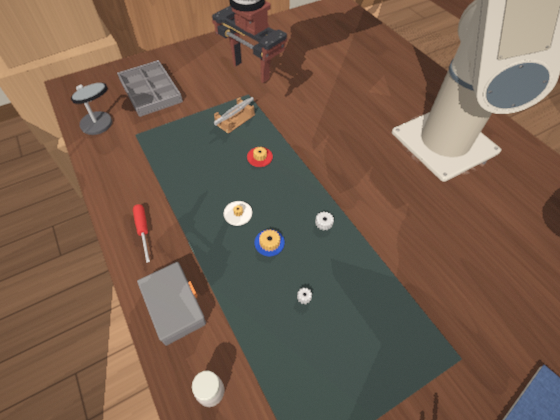

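The scene picture shows the large gear on blue (269,241), the mid one on red (260,155), the small one on white (238,211), the tweezers across both posts (235,113), and both steel gears where they were. I'm handing in the job.

```bash
python3 -c "
from workcell import ctrl
print(ctrl.close_job())"
```

```text
the job is handed in; nothing more can be done
None
```

The job is done and handed in at about 34 s. I placed the large gear on blue, the middle one on red and the small one on white. Then I laid the tweezers across both posts of the tool rest, with the arm clear of everything at the end.

**Gears:** the wrist camera put each gear within about 1 mm of its pad's centre, and all three lie flat. The final fixed-camera readings were within 1–2 mm for most. The side view disagreed by 3–5 mm in y for all three. I put that down to how it images a raised gear from an angle, since the wrist views from above did not show it.

**Tweezers:** they lie at 17.7° against the rest's 17.3°, and about 0.3 mm off centre across it. Along the gap, world coordinates put them about 2 mm off centre, while the picture itself showed less than 1 mm. I left them there.

**Steel gears:** within about 2 mm of their first readings, which is camera error; nothing touched them.

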